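# Lock the open screw on the sanding box's filter cover

## Task

The filter cover of the sanding box is held by three bar-headed quarter-turn screws, and one of them was left open: its bar stands across the row instead of in line with it. Take the slotted key by its wooden handle, set it down over that open screw's bar, and with it turn the screw clockwise (seen from above) until it is fully home, its bar in line with the row; then let go and leave the key standing upright on that screw. Do not turn the two screws that are already locked.

Things in the scene. Friction and masses are not known exactly. Their poses are not given: they have to be found in the camera images.
- key_grip (a point): Centre of the dark wooden handle of the upright loose key (250 g), 93 mm above its underside. Handle: 64 mm long (x), 18 thick (y), 36 high; grasp it across the 18 mm. Below, a 16 mm round shaft, then a steel foot 52 mm long (x), 34 wide, with a slot open below running right through along x, like the handle: 18 mm wide, 20 deep. z is up the key.
- open_bar (a point): Centre of the OPEN screw's dark steel bar (50 mm long, 9 thick, neck 15 thick), on the screw's axis, 10 mm above the cover plate, whose top is 72 mm above the bench. x runs along the bar and turns with it; z up. Any of the three screws, 115 mm apart in a row, can be the open one. With the key seated, its foot on the plate, its handle centre is 83 mm above this point.
- open_screw (a joint): Turn of the open screw, rad, growing clockwise seen from above: 0 = bar square across the row, 1.571 = fully home at its stop, bar in line with the row. Starts at 0.2 to 0.6; stays where it is left (friction 0.08 N m). The bar has about 10 degrees of play either way in the key's slot and lags the key by that much.
- shut_screw_1 (a joint): Turn of one of the locked screws (same shape and values): starts between 1.45 and 1.571 and is to stay locked. The cover is the half of the sanding box (260 x 400 mm, 70 mm high) nearer the robot.
- shut_screw_2 (a joint): Turn of the other locked screw, likewise.
There are look-alikes about, which are no part of the job. What is shaped like the part that bears key_grip but purple is not meant.

How it is judged:
By the outcome, as a careful person would: the job done as asked, in the order asked, and still so for the second after the job is handed in, with the robot touching nothing.
It also fails if it takes over 40 s, if anything falls off the work surface, if the arm or the gripper's body presses on something with over 40 N, if the wrist force passes 120 N, or if a joint passes its speed limit or range.

## Robot

A 6-joint arm with a two-finger parallel gripper is mounted at the origin on the work surface. World frame = base frame: x ahead of the robot, y to its left, z up, the work surface at z = 0. Lengths are in m, angles in degrees, forces in N, time in s.
With the tool pointing down it reaches from about 0.3 to 1 m from the base axis. Payload 5.1 kg.
Tool frame: the origin (TCP) lies midway between the tips of the shut fingers; the grasp point (between the pads) lies 19 mm behind it; z points along the fingers, x is the direction in which the jaws open and shut, and the axes are right-handed (so a half turn about z gives the same grasp; the last joint's range is limited). The gripper opens to 95 mm and grips with 3 to 60 N. Pads are 20 mm wide; open, the fingers measure 119 mm over their backs; the gripper's body (75 mm by 180 mm) begins 59 mm behind the grasp point.
Start: joints at [67.976, 7.093, 94.555, -0, 78.352, -4.733], TCP at [0.193, 0.621, 0.215] pointing down, gripper open.
Joint ranges: [-149.61, 149.61], [-58.7, 133.49], [1.44, 155.28], [-77.14, 257.14], [18.33, 153.61], [-166.67, 166.67]. Speed limits (degrees/s): [147.25, 147.25, 180, 180, 180, 180].

## Interface

Orientations are given as [roll, pitch, yaw] about the fixed x, y, z axes, in that order (R = Rz(yaw) Ry(pitch) Rx(roll)).
In Python, from station import ctrl gives the robot as it stands.
- The arm moves only by the tool arm_command, never from a script. Its arguments are lists of equal length, an entry for each row: "dp": the shift along the tool's x, y, z in cm, a list of three; "angular": the turn, a rotation vector about the tool's x, y, z in rad, a list of three; "jaw": the closure, from 0 (fully open) to 1 (shut). In form: {"dp": [[dx, dy, dz], ...], "angular": [[rx, ry, rz], ...], "jaw": [jaw, ...]}. A call has 1 to 8 rows; each row shifts and turns the commanded pose from where the row before left it, along the tool's axes as they then stand; what a row does not reach is not made up. A row lasts 1/8 s, in which the tool goes at most 62.5 mm and 10.7 degrees, less where a joint would pass 70% of its speed; a pose out of reach is approached as far as the arm can. A call is refused whole if a number of a shift passes 6.25 or a number of a turn 0.188, either way. A call with a gripper value outside its range is refused whole. The fingers move at their own pace and stop on an object; "force" is the grip in N (left out, the last holds). Time passes only in rows, so rows that do not move let the fingers close. It gives the time, the measured TCP pose, the force and the opening at its end, in the units of the state.
- ctrl.observe(): the state, without advancing time (a new reading comes with each control period).
- ctrl.read_camera(name): name is "scene" or "top" or "wrist"; returns a dict with "image" (384x512x3 uint8, red, green, blue), "fx", "fy", "cx", "cy" (pixels), "world_from_camera" (4x4, takes a point from camera to world coordinates). Camera axes: x right, y down, z forward; pixel columns grow to the right and rows downward; lengths in m; the calibration is good to about 2 mm. A picture is of the moment at which its call begins. There is no depth.
- ctrl.close_job(): hands the job in, once; it reports no verdict.
The state is a dict: "clock": time; "joint_pos": joint angles; "joint_velocities": joint speeds; "joint_torque": joint torques, N m; "eef_pos": TCP position; "orientation": TCP orientation; "wrist_force": force on the tool from outside, world axes, zero at the start; "moment": the same for the moment, N m; "opening": finger opening in m.
Only numpy, scipy, OpenCV 4.12 (cv2) and the standard library are available. Lean on these libraries where they do the work, as an engineer would, in place of code of your own. Each camera call takes 0.05 s, during which the arm holds its last target. There are 200 camera calls.

## Working session

There is one attempt and no reset: what is moved stays moved. The work goes in short steps, Python scripts to look and compute and a tool call to move; the robot and the scene stay as the last step left them, time stands still between calls to the robot, and variables do not carry over. Pictures are saved under pics/ and viewed, about 8 in all and at most 12, crops included, and the job is handed in when it is done.

Besides the shell and the picture viewer there is one more tool, called after ">>>" by a JSON object that holds its "name" and its "arguments", one argument or row to a line. arm_command: Moves the arm, as the interface text tells. Its arguments: {"type":"object","properties":{"dp":{"type":"array"},"angular":{"type":"array"},"jaw":{"type":"array"},"force":{"type":"number"}},"required":["dp","angular","jaw"]}

```bash
ls; mkdir -p pics; cat > h.py <<'E'
import numpy as np, cv2, pickle
from station import ctrl
def snap(n,f):
    c=ctrl.read_camera(n); cv2.imwrite(f'pics/{f}.png',c['image'][:,:,::-1]); pickle.dump(c,open(f'pics/{f}.pkl','wb')); return c
def ray(c,u,v):
    T=np.array(c['world_from_camera']); d=T[:3,:3]@np.array([(u-c['cx'])/c['fx'],(v-c['cy'])/c['fy'],1]); return T[:3,3],d
def onz(c,u,v,z):
    o,d=ray(c,u,v); return o+d*(z-o[2])/d[2]
def proj(c,p):
    T=np.linalg.inv(np.array(c['world_from_camera'])); q=T[:3,:3]@np.array(p)+T[:3,3]; return c['cx']+c['fx']*q[0]/q[2], c['cy']+c['fy']*q[1]/q[2]
def tri(c1,p1,c2,p2):
    A=[];b=[]
    M=np.zeros((3,3));w=np.zeros(3)
    for c,p in((c1,p1),(c2,p2)):
        o,d=ray(c,*p);d/=np.linalg.norm(d);P=np.eye(3)-np.outer(d,d);M+=P;w+=P@o
    return np.linalg.solve(M,w)
E
python3 - <<'E'
from h import *
a=snap('scene','s0');b=snap('top','t0')
print(ctrl.observe()); print(np.array(a['world_from_camera']).round(3),np.array(b['world_from_camera']).round(3),b['fx'])
cv2.imwrite('pics/both0.png',cv2.resize(np.vstack([a['image'],b['image']])[:,:,::-1],(400,600)))
E
```

```text
pics
{'clock': 0.1, 'joint_pos': array([ 6.79747353e+01,  7.13030603e+00,  9.46261752e+01, -6.69803656e-04,
        7.83529142e+01, -4.73304080e+00]), 'joint_velocities': array([ 0.09445978,  0.02108779, -0.25049524,  0.05781589, -0.10322884,
        0.00744444]), 'joint_torque': array([ 5.59843465e-04, -4.18886948e+01, -3.61094499e+01,  7.75957899e-02,
        4.62357269e-02, -2.63370373e-05]), 'eef_pos': array([0.19302355, 0.62006272, 0.21350465]), 'orientation': array([-1.79991627e+02,  1.09076419e-01,  7.27079199e+01]), 'wrist_force': array([-0.61426719, -0.50065064, -0.62003231]), 'moment': array([-0.01396989,  0.0067894 , -0.02741009]), 'opening': 0.09523109349722884}
[[ 0.09   0.863 -0.497  0.97 ]
 [ 0.996 -0.083  0.037  0.009]
 [-0.01  -0.498 -0.867  0.883]
 [ 0.     0.     0.     1.   ]] [[-0.016 -0.998  0.063  0.448]
 [-0.999  0.014 -0.035  0.062]
 [ 0.034 -0.063 -0.997  0.929]
 [ 0.     0.     0.     1.   ]] 433.9152757586506
```

View pics/t0.png

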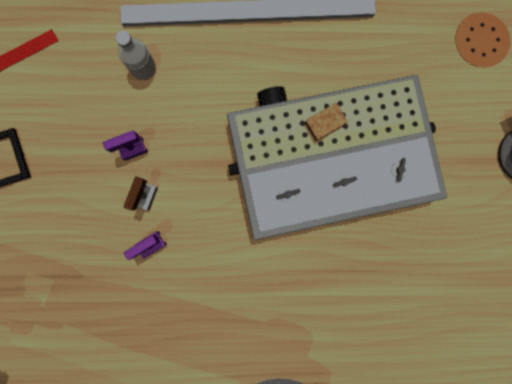

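View pics/s0.png

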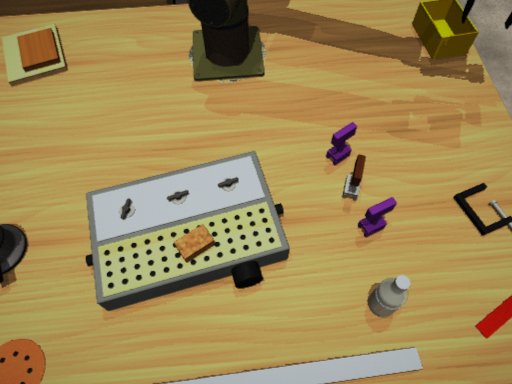

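Top view: the key candidates are the brown-handled one at (136,194) and two purple look-alikes at (125,145) and (145,247). The brown wooden handle is the one meant. The screws are at (288,194), (345,182) and (400,170). The last one's bar stands across the row, so it is the open one. I'll confirm both in one enlarged crop.

```bash
python3 - <<'E'
from h import *
a=pickle.load(open('pics/s0.pkl','rb'));b=pickle.load(open('pics/t0.pkl','rb'))
def blobs(c,box,f,mn=20):
    x0,y0,x1,y1=box; im=c['image'][y0:y1,x0:x1].astype(int); m=f(im).astype(np.uint8)
    n,l,s,ce=cv2.connectedComponentsWithStats(m); out=[]
    for i in range(1,n):
        if s[i,4]>=mn:
            r=cv2.minAreaRect(np.argwhere(l==i)[:,::-1].astype(np.float32)); 
            bx=cv2.boxPoints(r)+[x0,y0]; out.append((ce[i]+[x0,y0],s[i,4],r[1],bx))
    return out
brown=lambda im:(im[...,0]-im[...,2]>15)&(im[...,0]<125)&(im[...,1]<0.62*im[...,0])
dark=lambda im:im.max(-1)<105
for nm,c,kb,sb in(('top',b,(115,165,170,225),(260,150,420,212)),('scene',a,(335,145,375,205),(110,170,245,220))):
    for o in blobs(c,kb,brown): print(nm,'brown',o[0].round(1),o[1],np.round(o[2],1),o[3].round(1).tolist(),onz(c,*o[0],.1).round(4))
    for o in blobs(c,sb,dark,15):
        P=[onz(c,*p,.087)for p in o[3]]; e=[P[1]-P[0],P[2]-P[1]]; e=max(e,key=np.linalg.norm)
        print(nm,'bar',o[0].round(1),o[1],onz(c,*o[0],.087).round(4),'len',np.linalg.norm(e).round(3),'ang',np.degrees(np.arctan2(e[1],e[0])).round(1))
k=lambda c,x,y,w,h:cv2.resize(c['image'][y:y+h,x:x+w,::-1],(400,300),interpolation=cv2.INTER_CUBIC)
cv2.imwrite('pics/c1.png',np.vstack([np.hstack([k(b,108,164,80,60),k(a,320,145,80,60)]),np.hstack([k(b,365,140,80,60),k(a,95,180,80,60)])]))
E
```

```text
top brown [134.  193.1] 281 [10.6 31. ] [[123.6, 205.4], [135.3, 176.7], [145.1, 180.7], [133.4, 209.4]] [0.5003 0.2729 0.1   ]
top bar [279.6 152. ] 25 [ 0.5779 -0.0063  0.087 ] len 0.01 ang -90.6
top bar [265.9 154.8] 24 [0.5725 0.0207 0.087 ] len 0.01 ang -90.6
top bar [400.2 169.6] 152 [ 0.5402 -0.2441  0.087 ] len 0.047 ang -7.8
top bar [344.3 181.6] 130 [ 0.518  -0.1323  0.087 ] len 0.048 ang -67.0
top bar [287.7 193.9] 125 [ 0.4954 -0.0205  0.087 ] len 0.048 ang -67.7
top bar [398.9 207.5] 124 [ 0.4656 -0.2388  0.087 ] len 0.087 ang -81.8
scene brown [358.1 169.5] 230 [ 8.  30.2] [[351.2, 183.8], [357.2, 154.2], [365.0, 155.8], [359.1, 185.4]] [0.5056 0.271  0.1   ]
scene bar [227.8 182.5] 116 [ 0.5036 -0.0203  0.087 ] len 0.044 ang 94.0
scene bar [177.5 195.4] 120 [ 0.5258 -0.1321  0.087 ] len 0.047 ang 93.9
scene bar [125.7 208.8] 124 [ 0.5483 -0.2433  0.087 ] len 0.049 ang 177.7
scene bar [236.6 217. ] 17 [ 0.5903 -0.0064  0.087 ] len 0.008 ang 37.6
```

View pics/c1.png

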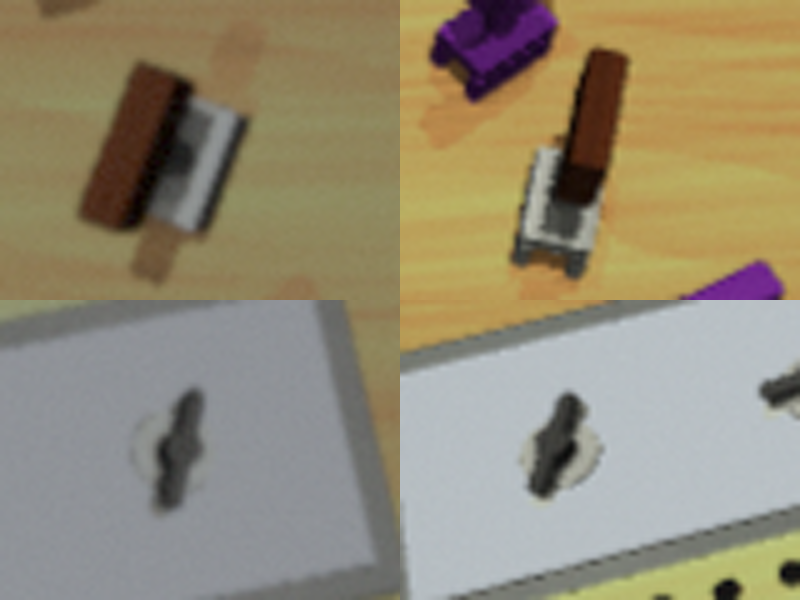

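The crops confirm the brown key, with its handle and slot along the same axis, and the open screw at top (400,170). Next I triangulate the key and the screws.

```bash
python3 - <<'E'
from h import *
a=pickle.load(open('pics/s0.pkl','rb'));b=pickle.load(open('pics/t0.pkl','rb'))
S=[tri(b,p,a,q) for p,q in(((400.2,169.6),(125.7,208.8)),((344.3,181.6),(177.5,195.4)),((287.7,193.9),(227.8,182.5)))]
for s in S: print(s.round(4))
r=S[2]-S[0];print('row',np.degrees(np.arctan2(r[1],r[0])),np.linalg.norm(r))
def ends(c,p,q,z):
    P,Q=onz(c,*p,z),onz(c,*q,z); e=P-Q; print(((P+Q)/2).round(4),np.linalg.norm(e).round(3),np.degrees(np.arctan2(e[1],e[0])).round(1))
# handle top face end midpoints, top view / scene
ends(b,(140.2,178.7),(128.5,207.4),.111)
for p in((123.6,205.4),(135.3,176.7),(145.1,180.7),(133.4,209.4)): print(onz(b,*p,.111).round(4))
print('tri top', tri(b,(134,193.1),a,(358.1,169.5)).round(4))
# bar ends from crop
ends(b,(365+195/5,140+95/5),(365+163/5,140+208/5),.085)
ends(a,(95+170/5,180+100/5),(95+142/5,180+192/5),.085)
E
```

```text
[ 0.5416 -0.2479  0.0748]
[ 0.519  -0.1347  0.0749]
[ 0.4961 -0.0213  0.0743]
row 101.33807561487984 0.2310796182105584
[0.4998 0.2694 0.111 ] 0.058 -22.0
[0.4769 0.2892 0.111 ]
[0.5304 0.2677 0.111 ]
[0.5226 0.2495 0.111 ]
[0.4692 0.2711 0.111 ]
tri top [0.5008 0.2743 0.0919]
[ 0.5391 -0.246   0.085 ] 0.047 -17.9
[ 0.5479 -0.2428  0.085 ] 0.045 168.2
```

>>> {"name": "arm_command", "arguments": {
  "dp": [
    [-2.0,3.0,0],
    [-3.2,5.3,0],
    [-3.6,5.8,0],
    [-3.6,5.8,0],
    [-3.6,5.8,0],
    [-3.6,5.8,0],
    [-3.0,5.0,0],
    [-1.8,3.2,0]
  ],
  "angular": [
    [0,0,0],
    [0,0,0],
    [0,0,0],
    [0,0,0],
    [0,0,0],
    [0,0,0],
    [0,0,0],
    [0,0,0.082]
  ],
  "jaw": [0,0,0,0,0,0,0,0],
  "force": 40
}}

```text
clock: 1.1
eef_pos: [0.4858, 0.2848, 0.2142]
orientation: [-180.0, 0.0, 67.8]
wrist_force: [-0.0, -0.3, 0.5]
opening: 0.095
```

```bash
python3 - <<'E'
from h import *
w=snap('wrist','w1');s=ctrl.observe();print(s['clock'],s['eef_pos'],s['orientation'])
print(np.array(w['world_from_camera']).round(3),w['fx'], proj(w,(.4998,.2694,.111)))
im=w['image'].astype(int);m=((im[...,0]-im[...,2]>15)&(im[...,1]<0.62*im[...,0])&(im[...,0]<125)).astype(np.uint8)
n,l,st,ce=cv2.connectedComponentsWithStats(m)
for i in range(1,n):
    if st[i,4]>300:
        r=cv2.minAreaRect(np.argwhere(l==i)[:,::-1].astype(np.float32)); print(st[i],r)
        for p in cv2.boxPoints(r): print(p, onz(w,*p,.111).round(4))
E
```

```text
1.15 [0.48802388 0.28248149 0.21416702] [1.79869488e+02 1.08333080e-01 6.75111627e+01]
[[ 0.379  0.9    0.217  0.423]
 [ 0.925 -0.368 -0.089  0.31 ]
 [-0.     0.234 -0.972  0.384]
 [ 0.     0.     0.     1.   ]] 341.1713258963413 (np.float64(246.41389515835007), np.float64(217.1223908304593))
[ 240  172   21   77 1439] ((250.1311798095703, 210.0087890625), (76.28789520263672, 19.208839416503906), 88.63607025146484)
[239.62155 172.10425] [0.4625 0.279  0.111 ]
[258.82495 171.64703] [0.4681 0.2935 0.111 ]
[260.6408  247.91333] [0.5298 0.2701 0.111 ]
[241.43741 248.37054] [0.524  0.2547 0.111 ]
```

View pics/w1.png

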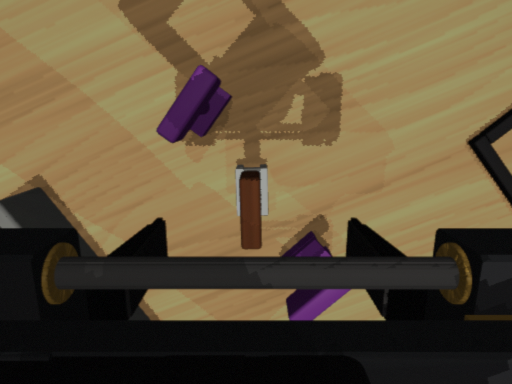

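>>> {"name": "arm_command", "arguments": {
  "dp": [
    [0,0,0],
    [0,0,3.0]
  ],
  "angular": [
    [0,0,0],
    [0,0,0]
  ],
  "jaw": [0,0]
}}

```text
clock: 1.4
eef_pos: [0.4858, 0.2886, 0.1871]
orientation: [179.8, -0.3, 68.1]
wrist_force: [0.4, 0.0, 0.3]
opening: 0.0951
```

>>> {"name": "arm_command", "arguments": {
  "dp": [
    [-1.1,1.8,0.5],
    [0,0,2.0],
    [0,0,3.0],
    [0,0,3.0],
    [0,0,1.8],
    [0,0,0]
  ],
  "angular": [
    [0,0,0],
    [0,0,0],
    [0,0,0],
    [0,0,0],
    [0,0,0],
    [0,0,0]
  ],
  "jaw": [0,0,0,0,0,0]
}}

```text
clock: 2.15
eef_pos: [0.4962, 0.2698, 0.08]
orientation: [-179.9, 0.1, 68.0]
wrist_force: [-1.4, 0.3, 0.4]
opening: 0.0947
```

```bash
python3 - <<'E'
from h import *
w=snap('wrist','w2');s=ctrl.observe();print(s['clock'],s['eef_pos'],s['orientation'],s['wrist_force'])
E
```

```text
2.2 [0.4971547  0.27020712 0.08152667] [-1.79974908e+02  1.88772855e-02  6.80207953e+01] [-0.21150975 -0.53625827  0.24092249]
```

View pics/w2.png

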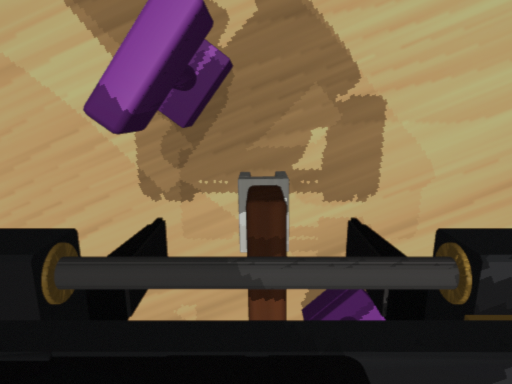

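```bash
python3 - <<'E'
from h import *
w=pickle.load(open('pics/w2.pkl','rb'))
im=w['image'].astype(int)
for v in range(176,216,3): print(v,im[v,260],im[v,267],im[v,275])
for v in (195,200,205): print(v,onz(w,267,v,.111).round(4), (onz(w,267,v,.111)+.032*np.array([.93,-.37,0])).round(4))
E
```

```text
176 [109  90  66] [96 83 64] [64 61 56]
179 [105 103  98] [106 105 100] [106 105  99]
182 [113 112 106] [112 111 105] [114 113 108]
185 [56 50 45] [55 49 44] [55 48 44]
188 [31 16  9] [33 17 11] [33 17  8]
191 [35 18  9] [35 18  9] [33 16  9]
194 [34 18  9] [35 17  9] [36 20 11]
197 [37 21 12] [34 17  8] [34 19 12]
200 [40 22 12] [34 18  9] [40 21 12]
203 [51 28 14] [53 30 17] [57 31 18]
206 [55 32 18] [55 31 17] [61 33 18]
209 [55 30 17] [55 30 16] [63 36 21]
212 [56 30 17] [56 31 18] [64 36 21]
215 [57 32 19] [56 31 19] [63 35 20]
195 [0.4669 0.2859 0.111 ] [0.4967 0.274  0.111 ]
200 [0.4689 0.2851 0.111 ] [0.4987 0.2732 0.111 ]
205 [0.4709 0.2843 0.111 ] [0.5007 0.2724 0.111 ]
```

>>> {"name": "arm_command", "arguments": {
  "dp": [
    [0.4,0.15,0.6],
    [0,0,0],
    [0,0,0],
    [0,0,0],
    [0,0,0],
    [0,0,0]
  ],
  "angular": [
    [0,0,0],
    [0,0,0],
    [0,0,0],
    [0,0,0],
    [0,0,0],
    [0,0,0]
  ],
  "jaw": [0,0,1,1,1,1],
  "force": 45
}}

```text
clock: 2.95
eef_pos: [0.5001, 0.2733, 0.0757]
orientation: [180.0, -0.0, 68.0]
wrist_force: [-0.4, -0.7, 0.0]
opening: 0.0602
```

>>> {"name": "arm_command", "arguments": {
  "dp": [
    [0,0,0],
    [0,0,0],
    [0,0,0],
    [0,0,0]
  ],
  "angular": [
    [0,0,0],
    [0,0,0],
    [0,0,0],
    [0,0,0]
  ],
  "jaw": [1,1,1,1],
  "force": 45
}}

```text
clock: 3.45
eef_pos: [0.5001, 0.2733, 0.0756]
orientation: [-180.0, 0.0, 68.0]
wrist_force: [-0.2, -0.0, -0.6]
opening: 0.0205
```

>>> {"name": "arm_command", "arguments": {
  "dp": [
    [0,0,0],
    [0,0,0],
    [0,0,-1.5],
    [0,0,-3.0],
    [0,0,-3.0],
    [0,0,-3.0],
    [0,0,-2.5],
    [0,0,0]
  ],
  "angular": [
    [0,0,0],
    [0,0,0],
    [0,0,0],
    [0,0,0],
    [0,0,0],
    [0,0,0],
    [0,0,0],
    [0,0,0]
  ],
  "jaw": [1,1,1,1,1,1,1,1]
}}

```text
clock: 4.45
eef_pos: [0.5015, 0.2739, 0.209]
orientation: [179.8, -0.2, 68.0]
wrist_force: [-0.5, 0.7, -3.6]
opening: 0.0176
```

>>> {"name": "arm_command", "arguments": {
  "dp": [
    [-2,1.3,0],
    [-4,2.5,0],
    [-4.2,2.7,0],
    [-4.2,2.7,0],
    [-4.2,2.7,0],
    [-4.2,2.7,0],
    [-4.2,2.7,0],
    [-4.2,2.7,0]
  ],
  "angular": [
    [0,0,0],
    [0,0,0],
    [0,0,0],
    [0,0,0],
    [0,0,0],
    [0,0,0],
    [0,0,0],
    [0,0,0]
  ],
  "jaw": [1,1,1,1,1,1,1,1]
}}

```text
clock: 5.45
eef_pos: [0.568, -0.0923, 0.2039]
orientation: [-179.9, 0.0, 68.0]
wrist_force: [0.2, -0.1, -2.4]
opening: 0.0179
```

>>> {"name": "arm_command", "arguments": {
  "dp": [
    [-4.2,2.7,0],
    [-4.2,2.7,0],
    [-3.5,2.2,0],
    [-2.0,1.2,0],
    [0,0,0],
    [0,0,0],
    [0,0,0]
  ],
  "angular": [
    [0,0,0],
    [0,0,0],
    [0,0,0],
    [0,0,0],
    [0,0,-0.105],
    [0,0,-0.105],
    [0,0,0]
  ],
  "jaw": [1,1,1,1,1,1,1]
}}

```text
clock: 6.32
eef_pos: [0.5979, -0.252, 0.2047]
orientation: [-179.9, -0.0, 80.0]
wrist_force: [-0.2, 0.6, -2.6]
opening: 0.0181
```

```bash
python3 - <<'E'
from h import *
w=snap('wrist','w3');s=ctrl.observe();print(s['clock'],s['eef_pos'],s['orientation'],s['wrist_force'])
print(proj(w,(.541,-.247,.082)))
E
```

```text
6.375 [ 0.59798744 -0.25203343  0.20482758] [-1.79922324e+02 -3.82951004e-02  7.99734142e+01] [ 0.0598196  0.6091967 -1.3744151]
(np.float64(250.45732406786232), np.float64(124.2447891682312))
```

View pics/w3.png

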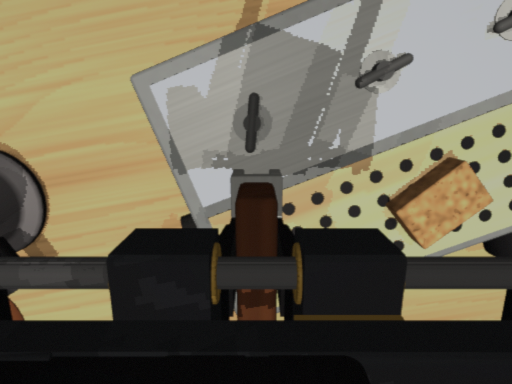

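```bash
python3 - <<'E'
from h import *
w=pickle.load(open('pics/w3.pkl','rb')); im=w['image'].astype(int); g=im.max(-1)
T=np.array(w['world_from_camera']); print(T.round(4).tolist(),w['cx'],w['cy'])
m=(g[85:160,225:285]<62).astype(np.uint8); n,l,s,c=cv2.connectedComponentsWithStats(m); i=1+np.argmax(s[1:,4]); print(s[i],c[i]+[225,85])
p=np.argwhere(l==i)[:,::-1]+[225,85.]; r=cv2.fitLine(p.astype(np.float32),cv2.DIST_HUBER,0,.01,.01).ravel(); print(r, p.min(0),p.max(0))
f=lambda v:(r[2]+r[0]/r[1]*(v-r[3]),v)
for z in (.082,.087):
    A,B=onz(w,*f(p[:,1].max()),z),onz(w,*f(p[:,1].min()),z); e=A-B; print(z,((A+B)/2).round(4),np.linalg.norm(e).round(4),np.degrees(np.arctan2(e[1],e[0])).round(2), onz(w,*(c[i]+[225,85]),z).round(4))
for v in range(172,205,3): print(v,g[v,222:292].tolist()[::2])
crop=cv2.resize(w['image'][85:245,190:320,::-1],(520,640)[::1],interpolation=cv2.INTER_CUBIC)[:600]; cv2.imwrite('pics/c3.png',crop)
E
```

```text
[[0.174, 0.9576, 0.2295, 0.5318], [0.9847, -0.1695, -0.0394, -0.2408], [0.0011, 0.2329, -0.9725, 0.3743], [0.0, 0.0, 0.0, 1.0]] 256.2541432485852 193.55705238460806
[ 19   8  16  60 639] [251.72300469 122.0970266 ]
[ 7.8317426e-02 -9.9692845e-01  2.5172943e+02  1.2222236e+02] [244.  93.] [259. 152.]
0.082 [ 0.5402 -0.2458  0.082 ] 0.0487 -14.78 [ 0.5394 -0.2456  0.082 ]
0.087 [ 0.5401 -0.2457  0.087 ] 0.0478 -14.78 [ 0.5393 -0.2456  0.087 ]
172 [188, 188, 189, 188, 188, 148, 57, 58, 58, 58, 56, 89, 112, 113, 112, 110, 109, 109, 109, 110, 110, 110, 109, 98, 56, 58, 59, 58, 58, 82, 113, 112, 112, 111, 111]
175 [188, 188, 188, 189, 172, 65, 59, 60, 60, 61, 61, 60, 62, 62, 61, 61, 61, 61, 62, 63, 62, 61, 61, 60, 61, 62, 61, 61, 62, 63, 103, 118, 153, 122, 120]
178 [188, 189, 188, 187, 129, 90, 89, 90, 89, 90, 90, 88, 90, 91, 90, 90, 89, 90, 90, 90, 89, 88, 89, 91, 90, 89, 88, 90, 89, 88, 91, 120, 121, 121, 120]
181 [188, 189, 189, 187, 123, 91, 90, 91, 90, 89, 90, 86, 87, 88, 87, 86, 87, 87, 87, 87, 86, 85, 87, 89, 90, 88, 89, 89, 90, 89, 96, 121, 120, 121, 120]
184 [188, 188, 189, 188, 
[... 357 characters left out ...]
29, 30, 30, 30, 29, 29, 31, 30, 31, 29, 48, 88, 90, 89, 126, 179, 183, 183, 183]
193 [188, 188, 188, 188, 148, 91, 90, 84, 36, 30, 30, 30, 30, 32, 31, 33, 32, 32, 31, 31, 30, 30, 31, 30, 29, 29, 34, 86, 89, 88, 130, 183, 183, 183, 183]
196 [188, 188, 188, 187, 166, 91, 90, 68, 28, 32, 32, 32, 31, 30, 31, 31, 29, 29, 30, 29, 29, 29, 29, 29, 29, 28, 27, 68, 89, 89, 138, 183, 183, 183, 183]
199 [175, 149, 124, 118, 108, 91, 90, 46, 36, 40, 42, 41, 41, 40, 39, 40, 39, 38, 38, 40, 39, 40, 42, 44, 43, 43, 37, 50, 88, 89, 139, 183, 183, 183, 183]
202 [117, 117, 118, 117, 110, 90, 83, 40, 43, 44, 43, 45, 44, 43, 43, 43, 44, 43, 43, 44, 45, 47, 48, 48, 48, 46, 43, 37, 85, 89, 139, 181, 178, 166, 130]
```

View pics/c3.png

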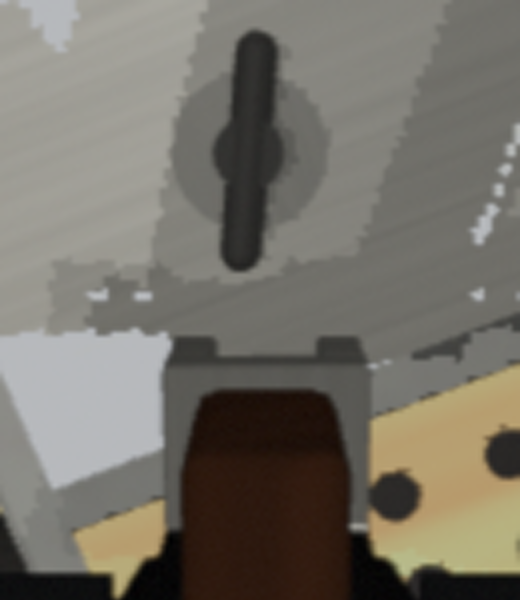

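The crop shows the bar running from (255,95) to (250,150) and the slot centred at column 256.6. The slot needs about 4.75° of clockwise turn and a small sideways shift to line up.

>>> {"name": "arm_command", "arguments": {
  "dp": [
    [0,0,0],
    [-0.4,-2.8,0],
    [-0.48,-2.97,0],
    [0,0,0],
    [0,0,0]
  ],
  "angular": [
    [0,0,0.083],
    [0,0,0],
    [0,0,0],
    [0,0,0],
    [0,0,0]
  ],
  "jaw": [1,1,1,1,1]
}}

```text
clock: 7.0
eef_pos: [0.5407, -0.2464, 0.2059]
orientation: [179.9, -0.0, 75.3]
wrist_force: [0.9, 0.1, -3.8]
opening: 0.018
```

>>> {"name": "arm_command", "arguments": {
  "dp": [
    [0,0,2.0],
    [0,0,1.5],
    [0,0,0.7],
    [0,0,0.5],
    [0,0,0]
  ],
  "angular": [
    [0,0,0],
    [0,0,0],
    [0,0,0],
    [0,0,0],
    [0,0,0]
  ],
  "jaw": [1,1,1,1,1]
}}

```text
clock: 7.62
eef_pos: [0.5402, -0.2466, 0.1583]
orientation: [-180.0, -0.0, 75.3]
wrist_force: [0.5, -0.0, -2.9]
opening: 0.0177
```

>>> {"name": "arm_command", "arguments": {
  "dp": [
    [0,0,0.4],
    [0,0,0.4],
    [0,0,0.2],
    [0,0,0.1],
    [0,0,0]
  ],
  "angular": [
    [0,0,0],
    [0,0,0],
    [0,0,0],
    [0,0,0],
    [0,0,0]
  ],
  "jaw": [1,1,1,1,1]
}}

```text
clock: 8.25
eef_pos: [0.5403, -0.2466, 0.1478]
orientation: [180.0, 0.0, 75.3]
wrist_force: [0.6, -0.6, -2.5]
opening: 0.0181
```

```bash
python3 - <<'E'
from h import *
a=snap('scene','s4');b=snap('top','t4');s=ctrl.observe();print(s['clock'],s['eef_pos'],s['orientation'],s['wrist_force'],s['moment'],s['joint_pos'])
k=lambda c,x,y,w,h:cv2.resize(c['image'][y:y+h,x:x+w,::-1],(400,400),interpolation=cv2.INTER_CUBIC)
cv2.imwrite('pics/c4.png',np.hstack([k(a,80,140,100,100),k(b,350,120,100,100)]))
E
```

```text
8.35 [ 0.54033012 -0.24665684  0.14776896] [1.79986794e+02 4.15519878e-03 7.52882203e+01] [-0.07815092 -0.71352448 -1.74275263] [0.04578989 0.01227768 0.02174732] [-2.97135236e+01  2.99444743e+00  1.05535712e+02 -6.27858927e-04
  7.14560089e+01 -1.05001545e+02]
```

View pics/c4.png

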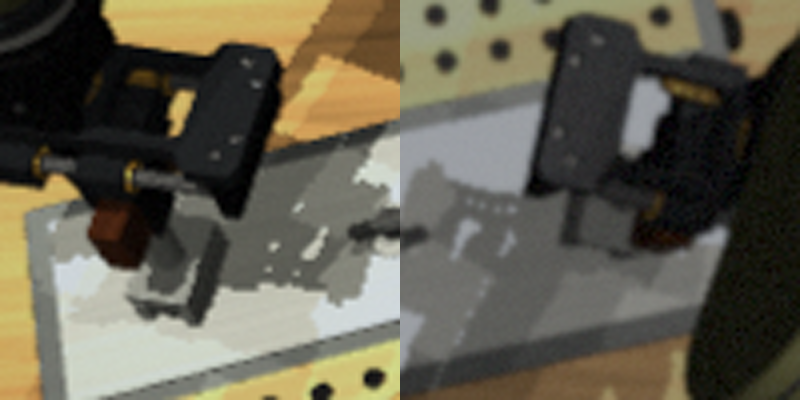

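The key is seated over the bar with no contact force. Now I turn it clockwise.

>>> {"name": "arm_command", "arguments": {
  "dp": [
    [0,0,0],
    [0,0,0],
    [0,0,0],
    [0,0,0],
    [0,0,0],
    [0,0,0],
    [0,0,0]
  ],
  "angular": [
    [0,0,0.1],
    [0,0,0.15],
    [0,0,0.15],
    [0,0,0.15],
    [0,0,0.15],
    [0,0,0.15],
    [0,0,0]
  ],
  "jaw": [1,1,1,1,1,1,1]
}}

```text
clock: 9.22
eef_pos: [0.5408, -0.2456, 0.1477]
orientation: [-179.9, -0.1, 26.7]
wrist_force: [1.7, 4.2, -1.5]
opening: 0.0179
```

```bash
python3 - <<'E'
from h import *
s=ctrl.observe();print(s['clock'],s['eef_pos'],s['orientation'],s['wrist_force'],s['moment'])
E
```

```text
9.225 [ 0.54079665 -0.24557422  0.14774685] [-1.79928012e+02 -1.09198459e-01  2.66988340e+01] [ 1.71176488  4.17571189 -1.48700705] [ 0.84001175 -0.44168916  0.14830087]
```

>>> {"name": "arm_command", "arguments": {
  "dp": [
    [0,0,0],
    [0,0,0],
    [0,0,0],
    [0,0,0],
    [0,0,0]
  ],
  "angular": [
    [0,0,0.13],
    [0,0,0.12],
    [0,0,0.1],
    [0,0,0.05],
    [0,0,0]
  ],
  "jaw": [1,1,1,1,1]
}}

```text
clock: 9.85
eef_pos: [0.5409, -0.2464, 0.1479]
orientation: [-180.0, -0.1, 3.8]
wrist_force: [3.3, 2.5, -2.3]
opening: 0.0182
```

```bash
python3 - <<'E'
from h import *
s=ctrl.observe();print(s['clock'],s['eef_pos'],s['orientation'],s['wrist_force'],s['moment'])
E
```

```text
9.85 [ 0.54094475 -0.24643611  0.14791644] [-1.79998498e+02 -9.91148766e-02  3.82239129e+00] [ 3.27894083  2.51285183 -2.33051577] [ 0.53647674 -0.76677132  0.09683048]
```

Still only friction moment, so I continue in small steps, watching for the stop.

>>> {"name": "arm_command", "arguments": {
  "dp": [
    [0,0,0],
    [0,0,0]
  ],
  "angular": [
    [0,0,0.04],
    [0,0,0]
  ],
  "jaw": [1,1]
}}

```text
clock: 10.1
eef_pos: [0.5407, -0.2466, 0.1479]
orientation: [180.0, -0.1, 1.5]
wrist_force: [2.5, 2.9, -2.4]
opening: 0.0181
```

```bash
python3 - <<'E'
from h import *
s=ctrl.observe();print(s['eef_pos'],s['orientation'],s['wrist_force'],s['moment'])
E
```

```text
[ 0.54073721 -0.24663095  0.14791894] [ 1.79989261e+02 -7.08010334e-02  1.50365314e+00] [ 2.51731477  2.93927502 -2.37530383] [ 0.51995257 -0.74437423  0.07028944]
```

>>> {"name": "arm_command", "arguments": {
  "dp": [
    [0,0,0],
    [0,0,0]
  ],
  "angular": [
    [0,0,0.04],
    [0,0,0]
  ],
  "jaw": [1,1]
}}

```text
clock: 10.35
eef_pos: [0.541, -0.2465, 0.148]
orientation: [-180.0, -0.1, -0.8]
wrist_force: [4.1, 2.9, -3.5]
opening: 0.0181
```

```bash
python3 - <<'E'
from h import *
s=ctrl.observe();print(s['eef_pos'],s['orientation'],s['wrist_force'],s['moment'])
E
```

```text
[ 0.54098472 -0.24651203  0.14795664] [-1.79991828e+02 -1.14858067e-01 -8.07909805e-01] [ 4.14788156  2.90078298 -3.48433766] [ 0.6436526  -1.04477451  0.14279655]
```

>>> {"name": "arm_command", "arguments": {
  "dp": [
    [0,0,0],
    [0,0,0]
  ],
  "angular": [
    [0,0,0.04],
    [0,0,0]
  ],
  "jaw": [1,1]
}}

```text
clock: 10.6
eef_pos: [0.5415, -0.2463, 0.148]
orientation: [-180.0, -0.2, -3.1]
wrist_force: [6.0, 3.0, -2.7]
opening: 0.0174
```

```bash
python3 - <<'E'
from h import *
s=ctrl.observe();print(s['eef_pos'],s['orientation'],s['wrist_force'],s['moment'])
E
```

```text
[ 0.54147665 -0.24631498  0.14801428] [-179.96724285   -0.18558891   -3.08596106] [ 6.03053571  2.96656026 -2.65539764] [ 0.81934679 -1.31533416  0.2095094 ]
```

>>> {"name": "arm_command", "arguments": {
  "dp": [
    [0,0,0],
    [0,0,0]
  ],
  "angular": [
    [0,0,0.04],
    [0,0,0]
  ],
  "jaw": [1,1]
}}

```text
clock: 10.85
eef_pos: [0.5414, -0.2463, 0.148]
orientation: [-180.0, -0.2, -5.3]
wrist_force: [6.1, 3.7, -1.8]
opening: 0.0181
```

```bash
python3 - <<'E'
from h import *
s=ctrl.observe();print(s['eef_pos'],s['orientation'],s['wrist_force'],s['moment'],s['opening'])
E
```

```text
[ 0.54143072 -0.24633646  0.14798172] [-1.79982143e+02 -1.69081564e-01 -5.28606062e+00] [ 6.08839238  3.74159568 -1.78362909] [ 0.69129535 -1.33691401  0.64521314] 0.018130928676849692
```

>>> {"name": "arm_command", "arguments": {
  "dp": [
    [0,0,0],
    [0,0,0]
  ],
  "angular": [
    [0,0,0.03],
    [0,0,0]
  ],
  "jaw": [1,1]
}}

```text
clock: 11.1
eef_pos: [0.5414, -0.2464, 0.148]
orientation: [-180.0, -0.2, -6.9]
wrist_force: [4.7, 3.3, -3.2]
opening: 0.0182
```

```bash
python3 - <<'E'
from h import *
s=ctrl.observe();print(s['eef_pos'],s['orientation'],s['wrist_force'],s['moment'],s['opening'])
E
```

```text
[ 0.54138144 -0.24637708  0.14798191] [-1.79997713e+02 -1.54439336e-01 -6.93575454e+00] [ 4.65562907  3.33100125 -3.18028756] [ 0.7791945  -1.29290369  1.02903957] 0.018196259551289798
```

The moment has climbed to 1.0 N m, so the screw is on its stop. I back off within the play, then let go.

>>> {"name": "arm_command", "arguments": {
  "dp": [
    [0,0,0],
    [0,0,0.03],
    [0,0,0]
  ],
  "angular": [
    [0,0,-0.09],
    [0,0,0],
    [0,0,0]
  ],
  "jaw": [1,1,1]
}}

```text
clock: 11.48
eef_pos: [0.5413, -0.2466, 0.1479]
orientation: [180.0, -0.2, -2.0]
wrist_force: [4.3, 3.3, -2.9]
opening: 0.0178
```

```bash
python3 - <<'E'
from h import *
s=ctrl.observe();print(s['eef_pos'],s['orientation'],s['wrist_force'],s['moment'],s['opening'])
E
```

```text
[ 0.54127856 -0.2466016   0.14791064] [ 1.79994804e+02 -1.57679812e-01 -2.01200787e+00] [ 4.3451425   3.27097288 -2.9308089 ] [ 0.62987603 -1.09329152  0.16245683] 0.017762290597661982
```

>>> {"name": "arm_command", "arguments": {
  "dp": [
    [0.06,-0.05,0],
    [0,0,0]
  ],
  "angular": [
    [0,0,0],
    [0,0,0]
  ],
  "jaw": [1,1]
}}

```text
clock: 11.72
eef_pos: [0.5414, -0.2464, 0.1478]
orientation: [180.0, -0.1, -2.0]
wrist_force: [3.6, 1.5, -1.2]
opening: 0.0181
```

```bash
python3 - <<'E'
from h import *
s=ctrl.observe();print(s['eef_pos'],s['orientation'],s['wrist_force'],s['moment'],s['opening'])
E
```

```text
[ 0.54140579 -0.24644976  0.14781298] [ 1.79957223e+02 -8.17485655e-02 -2.03823221e+00] [ 3.60599019  1.49750145 -1.24998604] [ 0.36105318 -0.99112153  0.08224538] 0.018091759374865117
```

>>> {"name": "arm_command", "arguments": {
  "dp": [
    [0,0,0],
    [0,0,0],
    [0,0,0],
    [0,0,0],
    [0,0,0],
    [0,0,0],
    [0,0,0],
    [0,0,0]
  ],
  "angular": [
    [0,0,0],
    [0,0,0],
    [0,0,0],
    [0,0,0],
    [0,0,0],
    [0,0,0],
    [0,0,0],
    [0,0,0]
  ],
  "jaw": [0,0,0,0,0,0,0,0]
}}

```text
clock: 12.72
eef_pos: [0.5409, -0.2461, 0.1474]
orientation: [180.0, 0.0, -2.1]
wrist_force: [-0.3, -0.3, -0.3]
opening: 0.0916
```

>>> {"name": "arm_command", "arguments": {
  "dp": [
    [0,0,-1.5],
    [0,0,-3],
    [0,0,-3],
    [0,0,-3],
    [0,-4,0],
    [0,-5,0],
    [0,-5,0],
    [0,0,0]
  ],
  "angular": [
    [0,0,0],
    [0,0,0],
    [0,0,0],
    [0,0,0],
    [0,0,0],
    [0,0,0],
    [0,0,0],
    [0,0,0]
  ],
  "jaw": [0,0,0,0,0,0,0,0]
}}

```text
clock: 13.72
eef_pos: [0.5462, -0.1037, 0.2539]
orientation: [180.0, -0.1, -1.8]
wrist_force: [0.5, -0.5, 0.0]
opening: 0.0951
```

>>> {"name": "arm_command", "arguments": {
  "dp": [
    [0,-5,0],
    [0,-5,0],
    [0,-5,0],
    [0,-5,0],
    [0,-4,0],
    [0,0,0]
  ],
  "angular": [
    [0,0,0],
    [0,0,0],
    [0,0,0],
    [0,0,0],
    [0,0,0],
    [0,0,0]
  ],
  "jaw": [0,0,0,0,0,0]
}}

```text
clock: 14.48
eef_pos: [0.5549, 0.1349, 0.2532]
orientation: [180.0, -0.1, -1.9]
wrist_force: [-0.4, -0.1, 0.8]
opening: 0.095
```

```bash
python3 - <<'E'
from h import *
a=snap('scene','s5');b=snap('top','t5');s=ctrl.observe();print(s['clock'],s['eef_pos'])
k=lambda c,x,y,w,h:cv2.resize(c['image'][y:y+h,x:x+w,::-1],(400,300),interpolation=cv2.INTER_CUBIC)
cv2.imwrite('pics/c5.png',np.vstack([np.hstack([k(a,90,140,160,120),k(b,270,100,160,120)]),np.hstack([k(a,90,150,80,60),k(b,365,130,80,60)])]))
E
```

```text
14.575 [0.55494903 0.1329091  0.2528952 ]
```

View pics/c5.png

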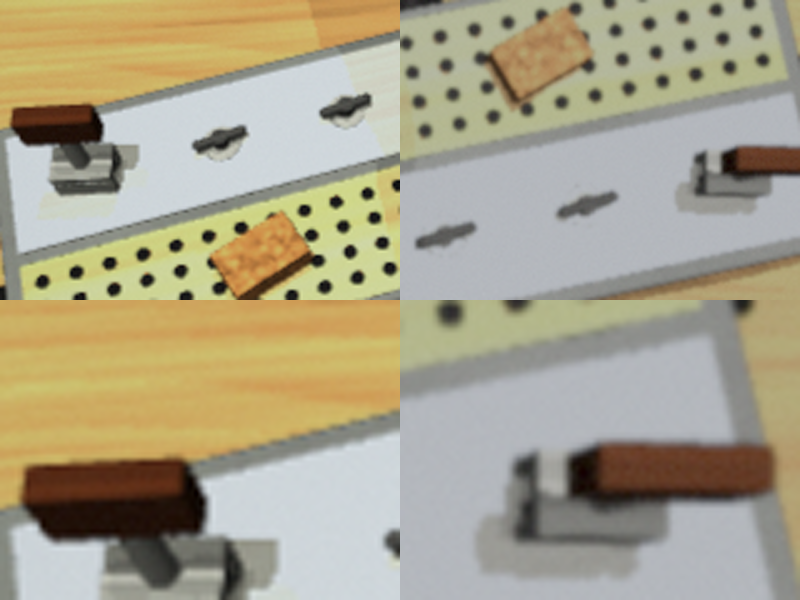

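```bash
python3 -c "
from station import ctrl
print(ctrl.close_job())"
```

```text
the job is handed in; nothing more can be done
None
```

I turned the open screw clockwise to its stop with the brown-handled key, left the key standing on it, and handed the job in at about 14.6 s. The open screw is the one farthest to the robot's right.

- **Stop reached:** the twisting moment rose from about 0.1–0.2 to 1.03 N m as the key turned past the in-line position. I then backed off about 5° within the slot's play and opened the gripper.
- **Final pictures:** the scene and top views show the key upright with its foot on the cover plate. The other two bars are still in line with the row, and the arm is well clear.
- **Not confirmed by sight:** the bar is hidden inside the slot, so "fully home" rests on the moment reading.
- **Slight disagreement:** the key ended about 13° past the row line, against the stated play of about 10°. I put this down to my angle error or a little slip in the grip.

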